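# Locate an engraving blank on the centring platform

## Task

Set the dark square plate down on the small square platform of the ball block, then push it square and home against the two brass pins, and after that slide it along until it is home against the two black pins as well, so that it sits flat, square and centred with a clear border all round and no edge overhanging. Each time keep pressing with about 10 N (never above 15 N) for half a second, then let go and leave the grey and the tan piece where they lie.

Things in the scene. Friction and masses are not known exactly. Their poses are not given: they have to be found in the camera images.
- dark_center (a point): Centre (half-way up) of the dark grey square steel plate to be centred: 46 x 46 x 9 mm with a light star-shaped pattern on top, about 0.15 kg, loose and lying flat on the bench at the start. Its axes run along its sides and up. It may be gripped by any two opposite sides.
- dark_piece: The same plate; origin at the centre of its underside. It slides easily on the polished platform: friction there takes up to about 3 N of a sideways push, the rest reaches the pins.
- platform (a point): Centre of the upper face of the square aluminium platform, 66 x 66 mm, 60 mm above the bench, on a heavy dark ball block (round, 92 mm wide at the foot) that is fixed for the job. x, y run along the platform's sides, z up. The plate home against all four pins lies within 2.5 mm of it in x and y, sides parallel to x, y, its centre 4.5 mm higher. The -x and -y sides are open.
- stand: The ball block with platform and pins; origin at the centre of its foot on the bench, same axes as the platform.
- brass_stop: Mount of the two upright brass stop pins (6 mm thick, 5 mm high, 38 mm apart) along the platform's +x edge. They stand at y = -19 and +19 mm in the platform's axes; the plate meets their -x side at x = +23 mm, give or take 2.5 mm: they are set a little differently each time and clamped, and no reading tells how, so find them by feel. Rigid under load. Origin and axes as stand.
- black_stop: Mount of the two upright black stop pins (6 mm thick, 5 mm high, 38 mm apart) along the platform's +y edge. They stand at x = -19 and +19 mm in the platform's axes; the plate meets their -y side at y = +23 mm, give or take 2.5 mm, set anew each time like the brass ones: find them by feel. Rigid under load. Origin as stand, its axes turned by a quarter turn.
- grey_center (a point): Bystander: middle of a loose light grey round-ended metal tag, 34 x 52 x 9 mm.
- tan_center (a point): Bystander: middle of a loose tan wooden round-ended tag, 30 x 60 x 10 mm.
There are look-alikes about, which are no part of the job. Of the things that look like the dark_piece, take the one that is farthest to the robot's left at the start.

How it is judged:
On the way, in this order (a step that is already met when the one before it is completed fails the run):
1. the dark plate lies flat on the platform (z of dark_center in the frame of platform between 0.0025 and 0.0065 m and angle between dark_piece's own z axis and vertical below 0.05 rad and x of dark_center in the frame of platform between -0.014 and 0.014 m and y of dark_center in the frame of platform between -0.014 and 0.014 m), for 0.1 s.
2. the dark plate, flat on the platform, is pressed against the brass pins with at least 4 N (z of dark_center in the frame of platform between 0.0025 and 0.0065 m and angle between dark_piece's own z axis and vertical below 0.05 rad and contact force between dark_piece and brass_stop above 4 N), for 0.3 s.
3. then, still flat, it is pressed against the black pins with at least 4 N (z of dark_center in the frame of platform between 0.0025 and 0.0065 m and angle between dark_piece's own z axis and vertical below 0.05 rad and contact force between dark_piece and black_stop above 4 N), for 0.3 s.
At the end, for the whole second after the job is handed in: The dark plate lies flat on the platform (tilt under 0.05 rad), within 4 mm of the platform's centre in x and y, square to it within 0.06 rad, at rest and released (z of dark_center in the frame of platform between 0.0025 and 0.0065 m and angle between dark_piece's own z axis and vertical below 0.05 rad and x of dark_center in the frame of platform between -0.004 and 0.004 m and y of dark_center in the frame of platform between -0.004 and 0.004 m and (angle between the x axis of dark_piece and the x axis of platform, either way round below 0.06 rad or angle between the y axis of dark_piece and the x axis of platform, either way round below 0.06 rad) and linear speed of dark_piece below 0.01 m/s and contact force between the fingers and dark_piece below 0.1 N); the robot touches nothing.
It fails at once if the plate is pressed against the brass pins with more than 15 N (contact force between dark_piece and brass_stop above 15 N).
It fails at once if the plate is pressed against the black pins with more than 15 N (contact force between dark_piece and black_stop above 15 N).
It fails at once if the plate is let go more than 10 mm above the platform (z of dark_center in the frame of platform above 0.0145 m and contact force between anything else and dark_piece below 0.05 N).
It fails at once if the grey piece is moved more than 15 mm (distance of grey_center from where it was at the start of the episode above 0.015 m).
It fails at once if the tan piece is moved more than 15 mm (distance of tan_center from where it was at the start of the episode above 0.015 m).
It also fails if it takes over 69 s, if anything falls off the work surface, if the arm or the gripper's body presses on something with over 40 N, if the wrist force passes 120 N, or if a joint passes its speed limit or range.

## Robot

A 6-joint arm with a two-finger parallel gripper is mounted at the origin on a cart in front of the work surface, level with it; the furniture and walls round the work are solid. World frame = base frame: x ahead of the robot, y to its left, z up, the work surface at z = 0. Lengths are in m, angles in rad, forces in N, time in s.
With the tool pointing down it reaches from about 0.35 to 0.925 m from the base axis. Payload 6.4 kg.
Tool frame: the origin (TCP) lies midway between the tips of the shut fingers; the grasp point (between the pads) lies 19 mm behind it; z points along the fingers, y is the line along which they close (so a half turn about z gives the same grasp; the last joint's range is limited). The gripper opens to 85 mm and grips with 20 to 120 N. Pads are 22 mm wide; open, the fingers measure 114 mm over their backs; the gripper's body (76 mm by 85 mm) begins 54 mm behind the grasp point. The pads swing forward as they close: fully open they stand 13 mm farther back than shut.
Start: joints at [-1.384, 0.245, 1.558, -0, 1.339, -0.174], TCP at [0.229, -0.608, 0.231] pointing down, gripper open.
Joint ranges: [-3.13, 3.13], [-1.02, 2.26], [0.13, 2.54], [-0.95, 4.09], [0.21, 2.88], [-2.74, 2.74]. Speed limits (rad/s): [2.57, 2.57, 3.14, 3.14, 3.14, 3.14].

## Interface

Orientations are given as a rotation vector (axis times angle).
In Python, from bench import sensors, snapshot, manip gives the robot as it stands.
- The arm moves only by the tool servo_tool, never from a script. Its arguments are lists of equal length, an entry for each row: "jaw": the finger opening in m, from 0 to 0.0854; "delta_pos": the shift along the tool's x, y, z in m, a list of three; "twist": the turn about the tool's z in rad. A call has 1 to 8 rows; each row is the pose to reach, as a shift and turn from the pose commanded when the call began, along the tool's axes at that moment; what a row does not reach only later rows make up. A row lasts 1/8 s, in which the tool goes at most 62.5 mm and 10.7 degrees, less where a joint would pass 70% of its speed; a pose out of reach is approached as far as the arm can. A call with a gripper value outside its range is refused whole. The fingers move at their own pace and stop on an object; the grip force is fixed at half the most. Time passes only in rows, so rows that repeat a pose let the fingers close. It gives the time, the measured TCP pose, the force, the opening and the grip force at its end, in the units of the state.
- sensors.observe(): the state, without advancing time (a new reading comes with each control period).
- snapshot(name): name is "scene" or "top" or "wrist"; returns a dict with "img" (420x560x3 uint8, red, green, blue), "camera_matrix" (3x3 intrinsics, pixels), "eye" and "orientation" of the camera in the world. Camera axes: x right, y up, looking along -z (the intrinsics and any distortion apply to the point x, -y, -z); pixel columns grow to the right and rows downward; lengths in m; the calibration is good to about 2 mm. A picture is of the moment at which its call begins. There is no depth.
- manip.job_done(): hands the job in; it is judged then, once.
The state is a dict: "t": time; "qpos": joint angles; "qvel": joint speeds; "joint_torque": joint torques, N m; "eef_pos": TCP position; "eef_rot": TCP orientation; "force": force on the tool from outside, world axes, zero at the start; "wrist_torque": the same for the moment, N m; "gripper_width": finger opening in m; "grip_force": force on a finger pad.
Only numpy, scipy, OpenCV 4.12 (cv2) and the standard library are available. Lean on these libraries where they do the work, as an engineer would, in place of code of your own. Each camera call takes 0.05 s, during which the arm holds its last target. There are 200 camera calls.

## Working session

There is one attempt and no reset: what is moved stays moved. The work goes in short steps, Python scripts to look and compute and a tool call to move; the robot and the scene stay as the last step left them, time stands still between calls to the robot, and variables do not carry over. Pictures are saved under pics/ and viewed, at most 10 in all, crops included, and the job is handed in when it is done.

Besides the shell and the picture viewer there is one more tool, called by a JSON object that holds its "fn" and its "kwargs", one argument or row to a line. servo_tool: Moves the arm, as the interface text tells. Its arguments: {"type":"object","properties":{"jaw":{"type":"array","items":{"type":"number"}},"delta_pos":{"type":"array","items":{"type":"array","items":{"type":"number"}}},"twist":{"type":"array","items":{"type":"number"}}},"required":["jaw","delta_pos","twist"]}

```bash
mkdir -p pics; cat > h.py <<'E'
import numpy as np, cv2
from bench import sensors, snapshot, manip
from scipy.spatial.transform import Rotation as R
def rot(o):
    o=np.array(o,float)
    return o if o.shape==(3,3) else (R.from_rotvec(o) if o.size==3 else R.from_quat(o)).as_matrix()
def ray(s,u,v):
    K=s["camera_matrix"]; d=np.linalg.inv(K)@[u,v,1]
    return np.array(s["eye"]), rot(s["orientation"])@(d*[1,-1,-1])
def onplane(s,u,v,z):
    e,d=ray(s,u,v); return e+d*(z-e[2])/d[2]
def proj(s,p):
    c=rot(s["orientation"]).T@(np.array(p)-s["eye"]); c=c*[1,-1,-1]; q=np.array(s["camera_matrix"])@c; return q[:2]/q[2]
def save(s,n): cv2.imwrite("pics/"+n,s["img"][:,:,::-1])
E
python3 - <<'E'
from h import *
ims=[]
for n in ("top","scene"):
    s=snapshot(n); print(n,{k:(v if k!="img" else 0) for k,v in s.items()}); save(s,n+".png")
    np.save(n+".npy",s,allow_pickle=True)
    if n=="top":
        for u,v in((0,0),(559,0),(0,419),(559,419)): print(onplane(s,u,v,0))
print(sensors.observe())
E
```

```text
top {'img': 0, 'camera_matrix': array([[482.15993   ,   0.        , 280.78919739],
       [  0.        , 482.15993   , 210.20366815],
       [  0.        ,   0.        ,   1.        ]]), 'eye': array([ 0.39006514, -0.06119544,  1.25422889]), 'orientation': array([ 0.1121885 , -0.06944757, -1.54394289])}
[1.11095256 0.77843117 0.        ]
[ 1.12846326 -0.76593554  0.        ]
[-0.01241629  0.67146267  0.        ]
[ 0.03518094 -0.72262929  0.        ]
scene {'img': 0, 'camera_matrix': array([[520.13999267,   0.        , 282.33259194],
       [  0.        , 520.13999267, 213.46287315],
       [  0.        ,   0.        ,   1.        ]]), 'eye': array([0.02131557, 0.54894986, 0.86298064]), 'orientation': array([ 0.3581611 , -0.93007013, -2.29349919])}
{'t': 0.1, 'qpos': array([-1.38412208e+00,  2.45776174e-01,  1.55889251e+00,  1.98121159e-05,
        1.33872232e+00, -1.74091948e-01]), 'qvel': array([-0.00094072, -0.00046426, -0.00340135,  0.00026452, -0.00068065,
       -0.00097078]), 'joint_torque': array([-1.92107791e-04, -4.30670857e+01, -3.27129400e+01, -1.71655129e-04,
        2.78773936e-03, -1.82743719e-05]), 'eef_pos': array([ 0.22936391, -0.60764623,  0.23026988]), 'eef_rot': array([-3.08885245e+00, -5.63292325e-01, -1.25008577e-05]), 'force': array([0.49902711, 1.47655013, 0.36288655]), 'wrist_torque': array([0.00441873, 0.02706749, 0.06189226]), 'grip_force': 0.0, 'gripper_width': 0.08542344335654628}
```

View pics/top.png

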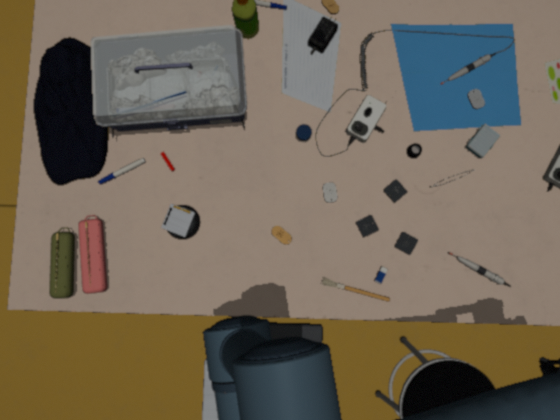

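View pics/scene.png

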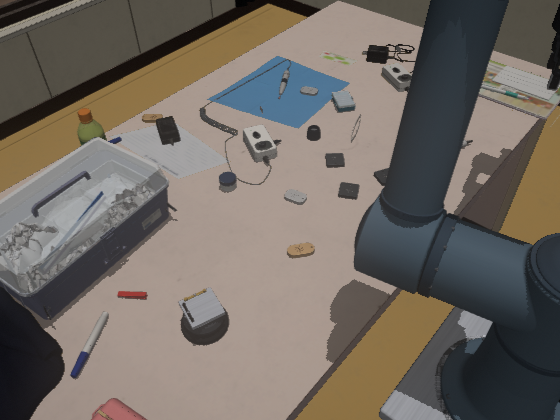

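The scene shows three dark square plates in the top view: (367,226), (395,190) and (406,243). The one at (367,226) is farthest left in the image, so it has the largest world y and fits the description. The ball block with its platform is at (180,221), and the tan tag near the path is at (282,235). I'll confirm the choice in a crop and measure.

```bash
python3 - <<'E'
from h import *
s=np.load("top.npy",allow_pickle=True).item(); im=s["img"]
a=cv2.resize(im[170:265,345:435],None,fx=4,fy=4,interpolation=cv2.INTER_CUBIC)
b=cv2.resize(im[190:250,150:210],None,fx=6.34,fy=6.34,interpolation=cv2.INTER_CUBIC)[:380]
h=min(len(a),len(b)); o=np.hstack([a[:h],b[:h]]); o=np.clip(o.astype(float)*1.8,0,255).astype(np.uint8)
cv2.imwrite("pics/crop.png",o[:,:,::-1])
hsv=cv2.cvtColor(im,cv2.COLOR_RGB2HSV); g=im.max(2)
def rects(m,x0,x1,y0,y1,z,amin):
    M=np.zeros_like(m);M[y0:y1,x0:x1]=m[y0:y1,x0:x1]
    for c in cv2.findContours(M,cv2.RETR_EXTERNAL,cv2.CHAIN_APPROX_NONE)[0]:
        if cv2.contourArea(c)<amin: continue
        r=cv2.minAreaRect(c); P=np.array([onplane(s,*p,z)[:2] for p in cv2.boxPoints(r)])
        e=P[1]-P[0];f=P[2]-P[1]
        print(np.round(r[0],1),P.mean(0).round(4),"sides",np.linalg.norm(e).round(4),np.linalg.norm(f).round(4),"ang",np.degrees(np.arctan2(e[1],e[0])).round(1)%90)
rects((g<75).astype(np.uint8),345,435,170,265,0.006,100)
m=((g>105)&(hsv[...,1]<45)).astype(np.uint8)
rects(m,155,205,195,245,0.06,200)
print(im[221,180],im[221,195],im[226,367],im[226,340])
E
```

```text
[405.7 242.8] [ 0.4584 -0.3483] sides 0.0434 0.0452 ang 61.4
[366.9 225.8] [ 0.4998 -0.2489] sides 0.0442 0.0426 ang 27.9
[394.7 190.5] [ 0.5938 -0.3205] sides 0.0445 0.0438 ang 42.4
[176.8 219.8] [0.4987 0.233 ] sides 0.0691 0.0667 ang 71.1
[130 131 132] [21 22 21] [45 46 46] [145 129 116]
```

View pics/crop.png

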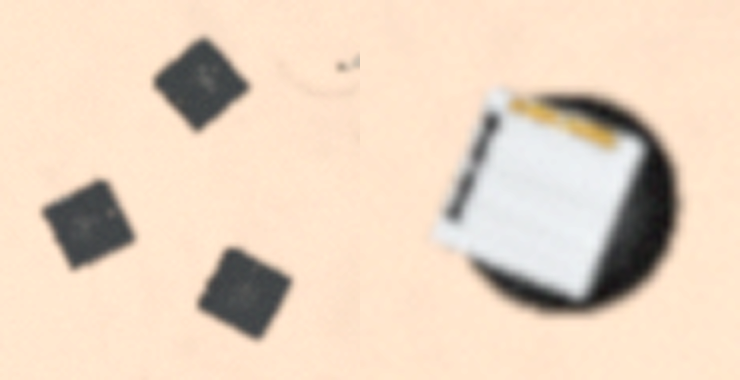

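The crop confirms three dark plates and the left-most one is (367,226) in the full image, world (0.500, -0.249) with sides at 28°. The platform is at (0.499, 0.233). Its brass pins are on the image-up side and its black pins on the left, so platform x is at about -19°. I'm moving above the plate.

{"fn": "servo_tool", "kwargs": {
  "jaw": [0.085,0.085,0.085,0.085,0.085,0.085,0.085,0.085],
  "delta_pos": [
    [0.048,-0.03,0.0],
    [0.096,-0.06,0.01],
    [0.144,-0.09,0.02],
    [0.192,-0.12,0.03],
    [0.24,-0.15,0.04],
    [0.288,-0.18,0.05],
    [0.336,-0.21,0.06],
    [0.38,-0.24,0.07]
  ],
  "twist": [-0.02,-0.04,-0.06,-0.08,-0.1,-0.126,-0.126,-0.126]
}}

```text
t: 1.1
eef_pos: [0.501, -0.2476, 0.1607]
eef_rot: [-3.049, -0.757, 0.0]
force: [0.4, 0.5, -0.1]
gripper_width: 0.0848
grip_force: 0.0
```

```bash
cat > look.py <<'E'
from h import *
import sys
s=snapshot("wrist"); save(s,sys.argv[1]+".png"); np.save(sys.argv[1]+".npy",s,allow_pickle=True)
o=sensors.observe(); print(o["t"],o["eef_pos"].round(4),o["eef_rot"].round(3),o["force"].round(2)); print(s["eye"],s["orientation"])
E
python3 look.py w1
```

```text
1.15 [ 0.5026 -0.2424  0.159 ] [-3.043e+00 -7.630e-01 -1.000e-03] [ 0.45  4.22 -0.1 ]
[ 0.5649761  -0.21283943  0.30354793] [-0.26501076  0.16025472 -1.07472252]
```

View pics/w1.png

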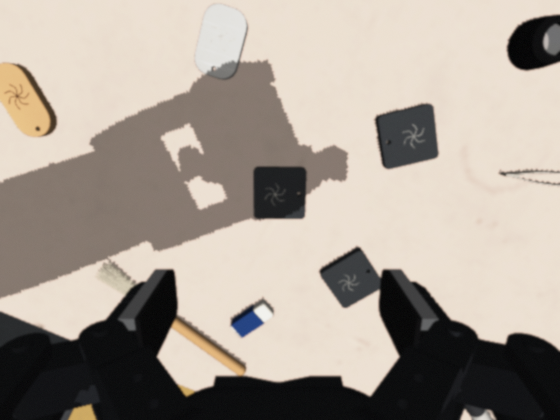

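The wrist view shows the target plate at (280,192), squared to the image, with a look-alike at (407,136) and another at (350,277). The grey tag is at (220,40) and the tan one at (22,98). The arm was still settling, so I'll measure on a second snapshot.

```bash
cat > meas.py <<'E'
from h import *
def frame(o):
    T=R.from_rotvec(o["eef_rot"]).as_matrix(); return o["eef_pos"],T
def rects(s,m,z,amin,amax=1e9):
    out=[]
    for c in cv2.findContours(m.astype(np.uint8),cv2.RETR_EXTERNAL,cv2.CHAIN_APPROX_NONE)[0]:
        if not amin<cv2.contourArea(c)<amax: continue
        W=np.array([onplane(s,*p[0],z)[:2] for p in c])*1000
        r=cv2.minAreaRect(W.astype(np.float32)); P=cv2.boxPoints(r); e=P[1]-P[0]
        out.append((np.array(r[0])/1000,r[1],np.degrees(np.arctan2(e[1],e[0]))%90,cv2.boundingRect(c)))
    return out
def totool(o,p):
    x,T=frame(o); d=T.T@(np.append(p,0)-[x[0],x[1],0]); return d[:2].round(4)
E
python3 - <<'E'
from meas import *
s=snapshot("wrist"); o=sensors.observe(); np.save("w2.npy",s,allow_pickle=True)
print(o["eef_pos"].round(4),np.degrees(np.arctan2(*frame(o)[1][[1,0],1])).round(2), s["eye"].round(4))
g=s["img"].max(2)
for r in rects(s,(g<62),0.007,1000,6000): print(r, totool(o,r[0]))
E
```

```text
[ 0.5012 -0.2449  0.1594] -61.78 [ 0.5665 -0.208   0.302 ]
(array([ 0.49911325, -0.24896031]), (45.386837005615234, 44.784385681152344), np.float32(28.244678), (259, 172, 52, 51)) [-0.0038  0.0026]
(array([ 0.69518408, -0.36574841]), (35.506858825683594, 33.34461975097656), np.float32(41.29617), (515, 23, 45, 53)) [0.1137 0.1982]
```

{"fn": "servo_tool", "kwargs": {
  "jaw": [0.07,0.065,0.065,0.065,0.065,0.065,0.065,0.065],
  "delta_pos": [
    [-0.001,0.0,0.035],
    [-0.001,0.0,0.075],
    [-0.001,0.0,0.11],
    [-0.001,0.0,0.135],
    [-0.001,0.0,0.15],
    [-0.001,0.0,0.157],
    [-0.001,0.0,0.161],
    [-0.001,0.0,0.161]
  ],
  "twist": [0,0,0,0,0,0,0,0]
}}

```text
t: 2.2
eef_pos: [0.4998, -0.2503, 0.0009]
eef_rot: [3.048, 0.757, 0.001]
force: [-0.0, -0.0, -0.1]
gripper_width: 0.0653
grip_force: 0.0
```

{"fn": "servo_tool", "kwargs": {
  "jaw": [0.03,0.03,0.03,0.03,0.03,0.03],
  "delta_pos": [
    [0,0,0],
    [0,0,0],
    [0,0,0],
    [0,0,0],
    [0,0,0],
    [0,0,0]
  ],
  "twist": [0,0,0,0,0,0]
}}

```text
t: 2.95
eef_pos: [0.5002, -0.2505, 0.0015]
eef_rot: [3.047, 0.757, 0.002]
force: [-0.8, 1.3, 6.4]
gripper_width: 0.0438
grip_force: 61.9
```

{"fn": "servo_tool", "kwargs": {
  "jaw": [0.03,0.03,0.03,0.03,0.03],
  "delta_pos": [
    [0,0,-0.02],
    [0,0,-0.06],
    [0,0,-0.11],
    [0,0,-0.15],
    [0,0,-0.17]
  ],
  "twist": [0,0,0,0,0]
}}

```text
t: 3.58
eef_pos: [0.5002, -0.2504, 0.1741]
eef_rot: [3.045, 0.756, 0.005]
force: [-0.5, -0.3, -2.4]
gripper_width: 0.0436
grip_force: 61.7
```

{"fn": "servo_tool", "kwargs": {
  "jaw": [0.03,0.03,0.03,0.03,0.03,0.03,0.03,0.03],
  "delta_pos": [
    [0.012,-0.022,0],
    [0.037,-0.069,0],
    [0.062,-0.116,0],
    [0.087,-0.163,0],
    [0.112,-0.21,0],
    [0.137,-0.257,0],
    [0.162,-0.304,0],
    [0.18,-0.336,0]
  ],
  "twist": [0.05,0.15,0.25,0.35,0.45,0.55,0.65,0.72]
}}

```text
t: 4.58
eef_pos: [0.5005, 0.1334, 0.171]
eef_rot: [-3.12, 0.367, -0.001]
force: [1.0, -0.7, -2.0]
gripper_width: 0.0435
grip_force: 61.7
```

{"fn": "servo_tool", "kwargs": {
  "jaw": [0.03,0.03,0.03,0.03,0.03,0.03],
  "delta_pos": [
    [-0.01,-0.04,0],
    [-0.018,-0.075,0],
    [-0.024,-0.097,0],
    [-0.024,-0.097,0],
    [-0.024,-0.097,0],
    [-0.024,-0.097,0]
  ],
  "twist": [0.05,0.1,0.1,0.1,0.1,0.1]
}}

```text
t: 5.32
eef_pos: [0.5004, 0.2303, 0.1705]
eef_rot: [3.098, -0.523, 0.0]
force: [0.0, 0.6, -2.0]
gripper_width: 0.0432
grip_force: 61.8
```

```bash
python3 look.py w3
```

```text
5.375 [0.5004 0.2303 0.1704] [ 3.098 -0.523  0.   ] [ 0.77  0.21 -1.03]
[0.56882383 0.20617955 0.31327976] [-0.19959316  0.28076773 -1.88861316]
```

View pics/w3.png

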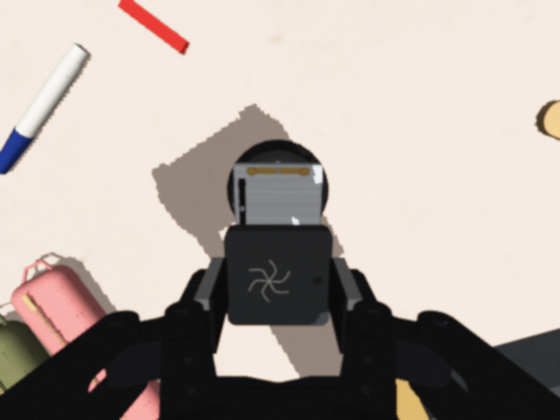

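The picture shows the plate held squarely between the fingers at (278,275). The platform's brass edge is behind it, with corners near (235,165) and (323,164), and the black pins are on the left at (242,200). I'll compute the offsets.

```bash
python3 - <<'E'
from meas import *
s=np.load("w3.npy",allow_pickle=True).item(); im=s["img"]; o=sensors.observe()
x,T=frame(o)
def tt(u,v,z):
    return (T.T@(onplane(s,u,v,z)-[x[0],x[1],z]))[:2]*1000
g=im.astype(int).max(2)
print("col270",g[155:240,270].tolist()); print("col270b",g[312:335,270].tolist())
print("row215",g[215,225:262].tolist(),g[215,310:340].tolist())
print("row185",g[185,225:250].tolist(),g[185,312:335].tolist())
print("row245",g[245,215:232].tolist(),g[245,322:340].tolist())
for n,u,v,z in [("brass edge",280,163.5,.06),("L185",234.5,185,.06),("R185",323,185,.06),("L215",236.5,215,.06),("R215",322,215,.06),("platetop front",278,233,.178),("platebot front",278,226,.169),("plate back",278,325,.178),("pl L",226,240,.178),("pl R",331,240,.178)]:
    print(n,tt(u,v,z).round(1))
E
```

```text
col270 [38, 36, 38, 42, 43, 44, 47, 61, 80, 102, 119, 124, 124, 121, 120, 120, 120, 120, 123, 131, 135, 140, 140, 137, 133, 134, 135, 137, 139, 139, 139, 140, 138, 137, 139, 141, 143, 140, 139, 136, 136, 138, 137, 138, 138, 136, 136, 136, 133, 133, 133, 134, 135, 135, 137, 138, 137, 138, 137, 136, 137, 138, 140, 140, 140, 139, 138, 133, 119, 84, 45, 28, 25, 25, 25, 28, 34, 36, 37, 38, 37, 38, 38, 38, 37]
col270b [38, 37, 36, 37, 37, 38, 38, 36, 36, 37, 38, 39, 55, 98, 141, 173, 193, 213, 229, 236, 238, 241, 243]
row215 [149, 148, 148, 149, 150, 149, 146, 142, 125, 104, 109, 129, 135, 122, 86, 43, 19, 15, 15, 27, 65, 107, 131, 137, 137, 137, 138, 138, 138, 138, 138, 138, 138, 138, 138, 137, 139] [135, 136, 136, 135, 135, 136, 136, 136, 133, 120, 99, 104, 136, 180, 219, 234, 239, 242, 244, 244, 245, 245, 244, 245, 245, 244, 244, 244, 245, 244]
row185 [138, 110, 67, 34, 17, 17, 20, 33, 62, 101, 126, 128, 107, 70, 34, 18, 14, 15, 18, 41, 81, 116, 134, 138, 139] [141, 141, 141, 143, 143, 143, 143, 139, 129, 106, 73, 44, 30, 29, 35, 69, 149, 221, 240, 245, 245, 245, 245]
row245 [147, 148, 149, 148, 148, 148, 147, 139, 117, 78, 48, 38, 38, 38, 37, 36, 37] [39, 38, 39, 38, 39, 36, 39, 36, 38, 50, 87, 124, 144, 149, 149, 150, 151, 165]
brass edge [30.2  2. ]
L185 [ 14.1 -31.9]
R185 [14.1 34.1]
L215 [ -9.5 -31.2]
R215 [-9.4 34.3]
platetop front [20.9  0.5]
platebot front [20.7  0.5]
plate back [-23.6   0.5]
pl L [ 17.7 -21.2]
pl R [17.8 22.6]
```

{"fn": "servo_tool", "kwargs": {
  "jaw": [0.03,0.03,0.03,0.03,0.03,0.03,0.03],
  "delta_pos": [
    [-0.0065,0.0107,0.02],
    [-0.0065,0.0107,0.05],
    [-0.0065,0.0107,0.075],
    [-0.0065,0.0107,0.09],
    [-0.0065,0.0107,0.097],
    [-0.0065,0.0107,0.097],
    [-0.0065,0.0107,0.097]
  ],
  "twist": [0,0,0,0,0,0,0]
}}

```text
t: 6.25
eef_pos: [0.4916, 0.2234, 0.0743]
eef_rot: [-3.097, 0.521, -0.003]
force: [-0.2, -0.1, -1.8]
gripper_width: 0.0439
grip_force: 61.7
```

```bash
python3 look.py w4
```

```text
6.3 [0.4915 0.2234 0.0743] [-3.097e+00  5.210e-01 -3.000e-03] [-0.15  1.4  -1.77]
[0.55973227 0.19922623 0.21728499] [-0.19756544  0.27987082 -1.88745205]
```

View pics/w4.png

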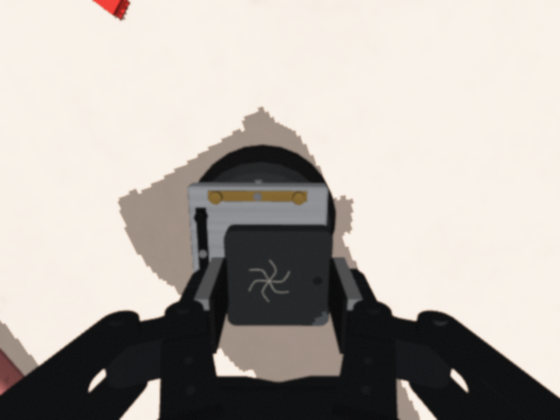

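The picture shows the plate (278,275) 12 mm above the platform. The brass pins are at (216,198) and (298,198), and the black bar is at u 195–208. The left finger's back (u≈205) comes close to the bar, so I shift 2 mm further away and lower.

{"fn": "servo_tool", "kwargs": {
  "jaw": [0.03,0.03,0.03,0.03,0.03,0.03],
  "delta_pos": [
    [0,0.002,0.002],
    [0,0.002,0.004],
    [0,0.002,0.007],
    [0,0.002,0.0095],
    [0,0.002,0.011],
    [0,0.002,0.011]
  ],
  "twist": [0,0,0,0,0,0]
}}

```text
t: 7.05
eef_pos: [0.49, 0.2213, 0.0621]
eef_rot: [3.098, -0.521, -0.001]
force: [0.3, 0.3, -1.8]
gripper_width: 0.0436
grip_force: 61.8
```

{"fn": "servo_tool", "kwargs": {
  "jaw": [0.03,0.03,0.03],
  "delta_pos": [
    [0,0,0.0008],
    [0,0,0.0015],
    [0,0,0.0015]
  ],
  "twist": [0,0,0]
}}

```text
t: 7.42
eef_pos: [0.4906, 0.2214, 0.0616]
eef_rot: [-3.098, 0.521, -0.002]
force: [-1.8, -0.4, 4.3]
gripper_width: 0.0437
grip_force: 62.5
```

{"fn": "servo_tool", "kwargs": {
  "jaw": [0.049,0.049,0.049,0.049],
  "delta_pos": [
    [0,0,0],
    [0,0,0],
    [0,0,-0.0005],
    [0,0,-0.0005]
  ],
  "twist": [0,0,0,0]
}}

```text
t: 7.92
eef_pos: [0.4901, 0.2213, 0.0613]
eef_rot: [-3.098, 0.521, -0.0]
force: [-0.4, -0.5, -0.7]
gripper_width: 0.0492
grip_force: 0.0
```

{"fn": "servo_tool", "kwargs": {
  "jaw": [0.049,0.049,0.049,0.049,0.049],
  "delta_pos": [
    [0,0,-0.004],
    [0,0,-0.01],
    [0,0,-0.025],
    [0,0,-0.045],
    [0,0,-0.045]
  ],
  "twist": [0,0,0,0,0]
}}

```text
t: 8.55
eef_pos: [0.4918, 0.2217, 0.1089]
eef_rot: [-3.096, 0.521, -0.007]
force: [-0.3, -0.4, -0.1]
gripper_width: 0.0492
grip_force: 0.0
```

```bash
python3 look.py w5
```

```text
8.6 [0.4909 0.2215 0.1076] [-3.097  0.521 -0.004] [ 0.    0.03 -0.67]
[0.55954915 0.1974786  0.25209591] [-0.19413494  0.27837314 -1.88744528]
```

View pics/w5.png

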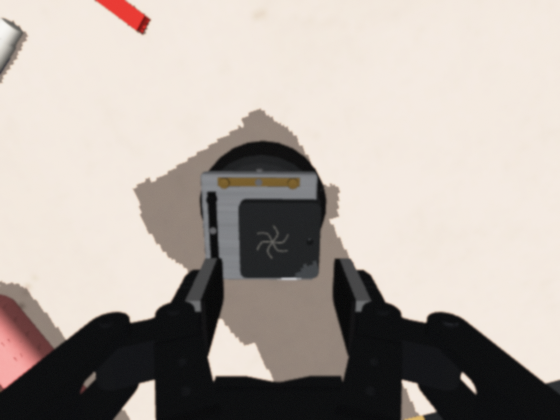

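The plate lies flat on the platform at (279,238), clear of the brass pins (258,183) and the black bar (212,225). I'll measure its offset.

```bash
python3 - <<'E'
from meas import *
s=np.load("w5.npy",allow_pickle=True).item(); im=s["img"]; o=sensors.observe(); x,T=frame(o)
tt=lambda u,v,z:((T.T@(onplane(s,u,v,z)-[x[0],x[1],z]))[:2]*1000).round(1)
g=im.astype(int).max(2)
print("row190",g[190,192:240].tolist(),g[190,308:325].tolist()); print("row245",g[245,195:245].tolist(),g[245,310:330].tolist())
print("col270",g[165:206,270].tolist(),g[270:290,270].tolist(),"col228",g[270:290,228].tolist())
for n,u,v,z in [("plat L",201.5,190,.06),("plat R",317.5,190,.06),("plat front",280,171.5,.06),("plat back",228,279.5,.06),("plate L",239,245,.069),("plate R",319.5,245,.069),("plate front",270,201,.069),("plate back",270,277,.069)]: print(n,tt(u,v,z))
print(o["eef_pos"])
E
```

```text
row190 [147, 146, 147, 147, 145, 145, 145, 142, 132, 124, 127, 133, 136, 136, 135, 130, 127, 123, 123, 122, 122, 123, 124, 127, 134, 136, 137, 137, 136, 136, 133, 132, 132, 133, 135, 137, 137, 138, 137, 137, 137, 137, 138, 137, 138, 138, 139, 137] [137, 136, 137, 137, 136, 136, 131, 119, 88, 52, 27, 19, 27, 27, 27, 42, 83]
row245 [147, 146, 147, 146, 145, 146, 146, 144, 141, 130, 126, 132, 134, 125, 96, 57, 27, 12, 12, 13, 12, 18, 44, 85, 115, 131, 134, 135, 137, 135, 136, 137, 137, 137, 136, 136, 136, 136, 136, 137, 136, 136, 135, 123, 89, 56, 39, 38, 38, 36] [33, 33, 33, 37, 39, 36, 36, 36, 44, 76, 117, 142, 147, 148, 147, 149, 149, 149, 147, 147]
col270 [40, 42, 42, 44, 43, 52, 67, 82, 96, 113, 124, 122, 113, 114, 120, 120, 120, 118, 118, 118, 115, 113, 121, 134, 137, 137, 135, 134, 134, 133, 134, 134, 125, 97, 61, 33, 27, 28, 35, 37, 37] [36, 36, 38, 38, 39, 36, 41, 65, 97, 122, 136, 143, 145, 146, 145, 146, 146, 147, 147, 147] col228 [136, 137, 136, 135, 136, 136, 136, 136, 129, 133, 142, 146, 146, 147, 147, 149, 147, 147, 146, 147]
plat L [ 26.3 -43.6]
plat R [26.4 22.2]
plat front [37.   0.9]
plat back [-30.1 -30.9]
plate L [ -3.5 -22.3]
plate R [-3.4 23.4]
plate front [22.4 -4.5]
plate back [-23.6  -4.8]
[0.49086992 0.22147202 0.10756342]
```

Plate is at platform (-4, -11), and yaw looks square. Before the brass push I nudge it in +y with shut fingers so that both brass pins will be faced.

{"fn": "servo_tool", "kwargs": {
  "jaw": [0,0,0,0,0,0,0,0],
  "delta_pos": [
    [-0.0006,0.025,0],
    [-0.0006,0.046,0],
    [-0.0006,0.046,0.01],
    [-0.0006,0.046,0.025],
    [-0.0006,0.046,0.037],
    [-0.0006,0.046,0.043],
    [-0.0006,0.046,0.043],
    [-0.0006,0.046,0.043]
  ],
  "twist": [0,0,0,0,0,0,0,0]
}}

```text
t: 9.6
eef_pos: [0.4748, 0.1782, 0.0636]
eef_rot: [-3.098, 0.521, -0.001]
force: [0.5, 0.2, -0.6]
gripper_width: 0.0001
grip_force: 0.0
```

```bash
python3 look.py w6
```

```text
9.65 [0.4749 0.1782 0.0638] [-3.098e+00  5.210e-01 -2.000e-03] [-0.31 -0.85  0.19]
[0.54319956 0.1541167  0.20652665] [-0.19884158  0.28032347 -1.88724913]
```

View pics/w6.png

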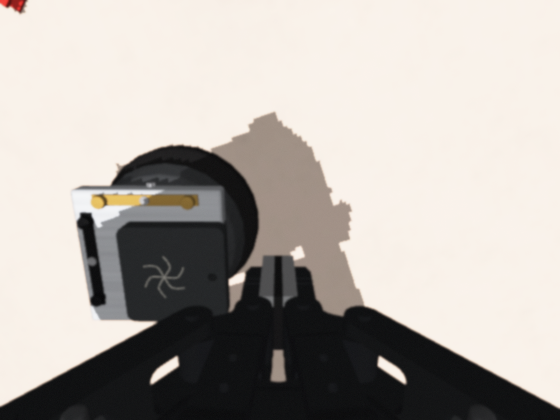

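The picture shows the plate at (172,272), brass pins at (98,202) and (188,202), black pins at (85,220) and (97,298). The shut fingertips are at u≈262–295, about 15 mm clear of the plate's -y side. I'll nudge 20 mm.

{"fn": "servo_tool", "kwargs": {
  "jaw": [0,0,0,0,0,0,0,0],
  "delta_pos": [
    [0,-0.003,0],
    [0,-0.006,0],
    [0,-0.009,0],
    [0,-0.012,0],
    [0,-0.015,0],
    [0,-0.018,0],
    [0,-0.02,0],
    [0,-0.02,0]
  ],
  "twist": [0,0,0,0,0,0,0,0]
}}

```text
t: 10.65
eef_pos: [0.481, 0.197, 0.0633]
eef_rot: [-3.098, 0.521, 0.0]
force: [0.5, -0.2, -0.9]
gripper_width: 0.0003
grip_force: 0.0
```

```bash
cat > edges.py <<'E'
from meas import *
import sys
s=snapshot("wrist"); save(s,sys.argv[1]+".png"); np.save(sys.argv[1]+".npy",s,allow_pickle=True)
o=sensors.observe(); x,T=frame(o); g=s["img"].astype(float).max(2)
tt=lambda u,v,z:((T.T@(onplane(s,u,v,z)-[x[0],x[1],z]))[:2]*1000)
print(o["t"],x.round(4),o["force"].round(2),np.degrees(np.arctan2(T[1,0],T[0,0])).round(2))
p=lambda X,Y,z: proj(s,x*[1,1,0]+T@np.array([X/1000,Y/1000,0])+[0,0,z])
C=np.array([.4987,.233]) if len(sys.argv)<4 else np.array([float(sys.argv[2]),float(sys.argv[3])])
print("pred centre px",p(*(T.T@np.append(C-x[:2],0))[:2]*1000,.06).round(1))
E
python3 edges.py w7; python3 - <<'E'
from h import *
s=np.load("w7.npy",allow_pickle=True).item(); g=s["img"].max(2)
for r in (215,240,260): print(r,[int(c) for c in g[r,90:300:2]])
E
```

```text
10.7 [0.481  0.197  0.0633] [-0.8   0.1  -1.02] -19.09
pred centre px [190.4 257.1]
215 [249, 249, 249, 249, 249, 249, 249, 249, 249, 249, 249, 249, 243, 190, 175, 198, 190, 115, 29, 13, 12, 13, 16, 71, 135, 143, 143, 144, 143, 143, 142, 143, 143, 143, 143, 144, 143, 142, 142, 144, 144, 143, 145, 144, 144, 143, 144, 144, 144, 144, 145, 144, 145, 145, 145, 144, 144, 144, 144, 144, 144, 143, 145, 146, 145, 144, 146, 146, 146, 147, 147, 147, 146, 146, 145, 146, 146, 146, 145, 147, 146, 147, 147, 146, 146, 147, 146, 140, 108, 53, 33, 35, 34, 33, 23, 19, 18, 17, 16, 19, 70, 152, 161, 162, 161]
240 [249, 249, 249, 248, 248, 248, 248, 249, 249, 249, 249, 249, 249, 249, 249, 244, 175, 144, 135, 63, 18, 16, 13, 16, 35, 119, 148, 148, 147, 149, 148, 146, 97, 44, 41, 40, 40, 40, 42, 41, 42, 41, 41, 40, 42, 41, 41, 40, 42, 40, 42, 42, 41, 43, 41, 41, 41, 41, 41, 40, 40, 41, 41, 41, 42, 41, 40, 41, 41, 43, 42, 42, 40, 42, 41, 41, 41, 42, 42, 40, 41, 42, 41, 42, 40, 40, 69, 133, 113, 58, 42, 41, 35, 33, 31, 28, 21, 19, 22, 93, 156, 161, 161, 162, 161]
260 [249, 249, 249, 249, 249, 249, 249, 249, 249, 249, 249, 249, 249, 249, 249, 249, 249, 231, 151, 145, 123, 110, 112, 110, 93, 45, 111, 145, 147, 146, 147, 146, 144, 101, 46, 41, 42, 41, 39, 43, 41, 41, 40, 42, 41, 40, 41, 43, 42, 41, 42, 40, 41, 39, 42, 46, 77, 85, 50, 42, 42, 41, 40, 41, 42, 42, 40, 42, 41, 40, 41, 41, 41, 41, 40, 41, 39, 41, 40, 41, 41, 39, 39, 40, 40, 40, 59, 78, 81, 80, 81, 78, 53, 16, 14, 22, 63, 80, 80, 82, 80, 88, 139, 160, 159]
```

The plate has moved to y≈-6. About 4 mm more.

{"fn": "servo_tool", "kwargs": {
  "jaw": [0,0,0,0,0],
  "delta_pos": [
    [0,-0.001,0],
    [0,-0.002,0],
    [0,-0.003,0],
    [0,-0.004,0],
    [0,-0.004,0]
  ],
  "twist": [0,0,0,0,0]
}}

```text
t: 11.32
eef_pos: [0.4823, 0.2008, 0.0633]
eef_rot: [-3.098, 0.521, -0.0]
force: [-0.9, 0.0, -0.0]
gripper_width: 0.0001
grip_force: 0.0
```

{"fn": "servo_tool", "kwargs": {
  "jaw": [0,0,0,0,0,0,0],
  "delta_pos": [
    [0,0.008,0],
    [0,0.02,-0.01],
    [0,0.02,-0.04],
    [-0.03,0.01,-0.06],
    [-0.06,-0.02,-0.06],
    [-0.06,-0.02,-0.06],
    [-0.06,-0.02,-0.06]
  ],
  "twist": [0,0,0,0,0,0,0]
}}

```text
t: 12.2
eef_pos: [0.4323, 0.2386, 0.1237]
eef_rot: [3.098, -0.521, 0.001]
force: [-0.3, 0.2, -0.5]
gripper_width: -0.0002
grip_force: 0.0
```

```bash
python3 edges.py w8
```

```text
12.25 [0.4325 0.2384 0.1235] [ 0.18  0.27 -0.43] -19.14
pred centre px [248.8 117.7]
```

View pics/w8.png

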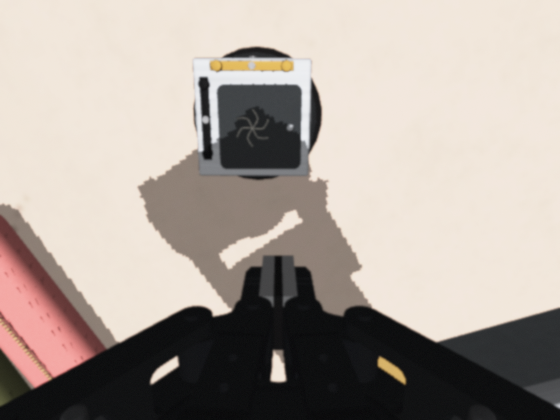

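The whole platform is in view at (194–311, 58–176). The plate is square at (217–302, 85–170), the brass pins at (216,65) and (287,65), the black pins at (205,82) and (207,153).

```bash
python3 - <<'E'
from meas import *
s=np.load("w8.npy",allow_pickle=True).item(); o=sensors.observe(); x,T=frame(o); print(x)
tt=lambda u,v,z:((T.T@(onplane(s,u,v,z)-[x[0],x[1],z]))[:2]*1000).round(1)
for n,u,v,z in [("c1",193,58.5,.06),("c2",311,58.5,.06),("c3",199,176,.06),("c4",308.5,175.5,.06),("plate f",259,85,.069),("plate b",259,169.5,.069),("plate L",217.5,128,.069),("plate R",301.5,128,.069),("brass near L",216,71,.064),("brass near R",287,71,.064),("black in1",210.5,84,.064),("black in2",212.5,153,.064)]: print(n,tt(u,v,z))
g=s["img"].max(2); print(g[95,205:225].tolist(),g[160,205:225].tolist(), g[100,295:310].tolist(),g[150,295:310].tolist())
E
```

```text
[0.43250073 0.23844203 0.12352793]
c1 [ 95.7 -46.5]
c2 [95.8 18.3]
c3 [ 30.2 -47.4]
c4 [30.6 18.7]
plate f [ 81.6 -10. ]
plate b [ 35.9 -10.6]
plate L [ 59.1 -33.3]
plate R [59.2 13.3]
brass near L [ 89.  -33.5]
brass near R [89.1  5.1]
black in1 [ 82.3 -36.9]
black in2 [ 44.6 -37.8]
[33, 36, 52, 125, 203, 233, 239, 240, 240, 239, 234, 206, 147, 92, 73, 71, 71, 70, 72, 71] [109, 106, 107, 106, 107, 107, 111, 122, 129, 131, 132, 131, 132, 127, 115, 83, 51, 37, 37, 36] [72, 70, 71, 71, 72, 97, 158, 215, 235, 239, 239, 239, 238, 232, 208] [37, 37, 34, 37, 50, 79, 112, 129, 134, 134, 133, 130, 119, 97, 74]
```

Plate is at (-4.3, -4.2), so its edge only just reaches the +19 brass pin. One more 2.7 mm nudge in y.

{"fn": "servo_tool", "kwargs": {
  "jaw": [0,0,0,0,0,0,0,0],
  "delta_pos": [
    [0.03,0.035,0],
    [0.059,0.04,0.01],
    [0.059,0.04,0.045],
    [0.059,0.035,0.06],
    [0.059,0.025,0.06],
    [0.059,0.02,0.06],
    [0.059,0.018,0.06],
    [0.059,0.0165,0.06]
  ],
  "twist": [0,0,0,0,0,0,0,0]
}}

```text
t: 13.25
eef_pos: [0.483, 0.2047, 0.0641]
eef_rot: [-3.098, 0.52, -0.002]
force: [-0.3, -0.7, -0.8]
gripper_width: -0.0003
grip_force: 0.3
```

{"fn": "servo_tool", "kwargs": {
  "jaw": [0,0,0,0,0,0,0,0],
  "delta_pos": [
    [0,0,0],
    [0,0.01,0],
    [0,0.022,-0.01],
    [0,0.022,-0.04],
    [-0.03,0.01,-0.06],
    [-0.059,-0.0165,-0.06],
    [-0.059,-0.0165,-0.06],
    [-0.059,-0.0165,-0.06]
  ],
  "twist": [0,0,0,0,0,0,0,0]
}}

```text
t: 14.25
eef_pos: [0.4323, 0.2386, 0.1236]
eef_rot: [3.098, -0.521, 0.001]
force: [-0.8, 0.0, -0.7]
gripper_width: -0.0
grip_force: 0.0
```

```bash
cat > m2.py <<'E'
from meas import *
import sys
s=snapshot("wrist"); save(s,sys.argv[1]+".png"); o=sensors.observe(); x,T=frame(o); print(o["t"],x.round(4),T[:2,:2].round(3).tolist())
tw=lambda p,z:(T.T@(onplane(s,*p,z)-[x[0],x[1],z]))[:2]*1000
C=np.array([.47844,.20527]) # platform centre placeholder, set from w8
C=(np.array([0.43250,0.23844])+np.array([[.945,-.328],[-.328,-.945]]).T@[.0631,-.0142])
ct=(T.T@np.append(C-x[:2],0))[:2]*1000; print("platform in tool",ct.round(1))
c=proj(s,np.append(C,.069)); g=s["img"].astype(int); m=(s["img"].max(2)<95).astype(np.uint8)
m[:int(c[1]-44)]=0
m=cv2.morphologyEx(m,cv2.MORPH_OPEN,np.ones((13,13)))
n,l=cv2.connectedComponents(m); k=l[int(c[1]),int(c[0])]
cn=max(cv2.findContours((l==k).astype(np.uint8),cv2.RETR_EXTERNAL,cv2.CHAIN_APPROX_NONE)[0],key=cv2.contourArea)
W=np.array([tw(p[0],.069) for p in cn],np.float32); r=cv2.minAreaRect(W); print("plate in tool",r, "platform coords",(r[0]-ct)*[1,-1])
E
python3 m2.py w9
```

```text
14.3 [0.4325 0.2384 0.1235] [[0.945, -0.328], [-0.328, -0.945]]
platform in tool [ 63.1 -14.3]
plate in tool ((58.93221664428711, -16.4964599609375), (50.647518157958984, 44.361083984375), 89.91484069824219) platform coords [-4.17881954  2.22616666]
```

The plate is now at about (-4, 0), close to the black pins. Brass push from the open -x side next.

{"fn": "servo_tool", "kwargs": {
  "jaw": [0,0,0,0,0,0,0,0],
  "delta_pos": [
    [0,-0.014,0.02],
    [0,-0.014,0.045],
    [0.004,-0.014,0.06],
    [0.01,-0.014,0.06],
    [0.015,-0.014,0.06],
    [0.02,-0.014,0.06],
    [0.023,-0.014,0.06],
    [0.025,-0.014,0.06]
  ],
  "twist": [0,0,0,0,0,0,0,0]
}}

```text
t: 15.3
eef_pos: [0.4607, 0.2443, 0.0636]
eef_rot: [-3.098, 0.521, -0.001]
force: [-0.0, 0.7, 0.4]
gripper_width: -0.0
grip_force: 0.0
```

{"fn": "servo_tool", "kwargs": {
  "jaw": [0,0,0,0,0,0],
  "delta_pos": [
    [0,0,0],
    [0.001,0,0],
    [0.002,0,0],
    [0.003,0,0],
    [0.004,0,0],
    [0.004,0,0]
  ],
  "twist": [0,0,0,0,0,0]
}}

```text
t: 16.05
eef_pos: [0.4642, 0.2429, 0.0632]
eef_rot: [3.098, -0.521, 0.0]
force: [0.4, 0.1, -1.2]
gripper_width: -0.0001
grip_force: 0.1
```

```bash
python3 m2.py w10
```

```text
16.1 [0.4642 0.2429 0.0633] [[0.945, -0.327], [-0.327, -0.945]]
platform in tool [34.7  0.5]
plate in tool ((-13.51849365234375, 1.1680145263671875), (282.28515625, 133.08924865722656), 89.9346923828125) platform coords [-48.18189152  -0.69844284]
```

View pics/w10.png

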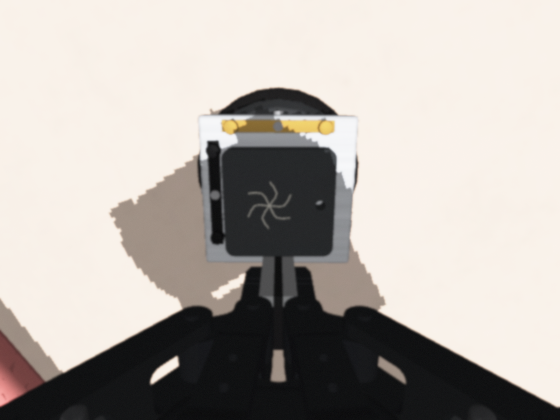

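The plate (278,202) has its left side at the black pins and about 5 mm to go to the brass (row 134 against plate front 147). The fingers are just at its back edge, so I push on in small steps.

{"fn": "servo_tool", "kwargs": {
  "jaw": [0,0,0,0,0,0],
  "delta_pos": [
    [0.001,0,0],
    [0.0018,0,0],
    [0.0026,0,0],
    [0.0034,0,0],
    [0.004,0,0],
    [0.004,0,0]
  ],
  "twist": [0,0,0,0,0,0]
}}

```text
t: 16.85
eef_pos: [0.468, 0.2416, 0.0633]
eef_rot: [-3.098, 0.521, -0.0]
force: [-0.8, -0.5, 0.3]
gripper_width: 0.0004
grip_force: 0.1
```

{"fn": "servo_tool", "kwargs": {
  "jaw": [0,0,0,0],
  "delta_pos": [
    [0.0003,0,0],
    [0.0006,0,0],
    [0.0008,0,0],
    [0.0008,0,0]
  ],
  "twist": [0,0,0,0]
}}

```text
t: 17.35
eef_pos: [0.4687, 0.2414, 0.0633]
eef_rot: [-3.098, 0.521, -0.0]
force: [-0.9, -0.0, -0.8]
gripper_width: 0.0002
grip_force: 0.2
```

{"fn": "servo_tool", "kwargs": {
  "jaw": [0,0,0,0],
  "delta_pos": [
    [0.0003,0,0],
    [0.0006,0,0],
    [0.0008,0,0],
    [0.0008,0,0]
  ],
  "twist": [0,0,0,0]
}}

```text
t: 17.85
eef_pos: [0.4691, 0.2413, 0.0633]
eef_rot: [-3.098, 0.521, 0.001]
force: [-3.4, 1.8, 1.5]
gripper_width: 0.0
grip_force: 1.7
```

{"fn": "servo_tool", "kwargs": {
  "jaw": [0,0,0],
  "delta_pos": [
    [0.0002,0,0],
    [0.0004,0,0],
    [0.0004,0,0]
  ],
  "twist": [0,0,0]
}}

```text
t: 18.23
eef_pos: [0.4692, 0.2412, 0.0632]
eef_rot: [-3.098, 0.521, 0.002]
force: [-4.4, 2.6, 2.9]
gripper_width: 0.0001
grip_force: 2.8
```

{"fn": "servo_tool", "kwargs": {
  "jaw": [0,0,0,0],
  "delta_pos": [
    [0.0003,0,0],
    [0.0006,0,0],
    [0.0006,0,0],
    [0.0006,0,0]
  ],
  "twist": [0,0,0,0]
}}

```text
t: 18.73
eef_pos: [0.4693, 0.2412, 0.0632]
eef_rot: [-3.098, 0.521, 0.004]
force: [-7.3, 3.0, 4.4]
gripper_width: 0.0001
grip_force: 3.7
```

{"fn": "servo_tool", "kwargs": {
  "jaw": [0,0,0,0,0,0],
  "delta_pos": [
    [0.0002,0,0],
    [0.0004,0,0],
    [0.0004,0,0],
    [0.0004,0,0],
    [0.0004,0,0],
    [0.0004,0,0]
  ],
  "twist": [0,0,0,0,0,0]
}}

```text
t: 19.48
eef_pos: [0.4693, 0.2412, 0.0632]
eef_rot: [3.098, -0.521, -0.006]
force: [-8.3, 3.2, 5.7]
gripper_width: -0.0002
grip_force: 4.4
```

```bash
python3 - <<'E'
from meas import *
from h import *
f=[]
for i in range(4):
    s=snapshot("wrist"); o=sensors.observe(); f.append(o["force"])
x,T=frame(o); print(x.round(4),(T.T@np.mean(f,0)).round(2),np.std(f,0).round(2)); save(s,"w11.png"); np.save("w11.npy",s,allow_pickle=True)
g=s["img"].max(2)
for c in (250,310): print(c,[int(v) for v in g[120:150,c]])
for r in (170,230): print(r,[int(v) for v in g[r,205:235]])
E
```

```text
[0.4693 0.2412 0.0632] [-8.87 -0.53 -5.61] [0.13 0.61 0.12]
250 [37, 39, 39, 41, 41, 46, 56, 77, 102, 126, 140, 145, 140, 136, 134, 136, 136, 135, 133, 133, 132, 131, 131, 130, 128, 127, 120, 88, 52, 34]
310 [53, 54, 53, 54, 52, 53, 56, 75, 115, 170, 216, 233, 233, 227, 229, 231, 214, 174, 143, 133, 131, 129, 128, 127, 128, 130, 123, 88, 50, 34]
170 [148, 144, 128, 89, 44, 20, 15, 16, 14, 14, 16, 15, 15, 22, 45, 75, 80, 63, 48, 42, 42, 41, 42, 44, 43, 42, 42, 42, 42, 42]
230 [132, 137, 142, 145, 143, 131, 96, 52, 25, 16, 15, 15, 16, 16, 16, 15, 26, 61, 92, 88, 61, 46, 41, 42, 41, 42, 41, 41, 42, 42]
```

```bash
python3 - <<'E'
from meas import *
s=np.load("w11.npy",allow_pickle=True).item(); o=sensors.observe(); x,T=frame(o)
tt=lambda u,v,z:((T.T@(onplane(s,u,v,z)-[x[0],x[1],z]))[:2]*1000).round(1)
im=s["img"].astype(int); hs=cv2.cvtColor(s["img"],cv2.COLOR_RGB2HSV)
br=((hs[...,0]>12)&(hs[...,0]<32)&(hs[...,1]>120)); br[:, :150]=0; br[:,400:]=0; br[200:]=0
cols=np.where(br.any(0))[0]; print("brass cols",cols.min(),cols.max(),[ (c,np.where(br[:,c])[0].min(),np.where(br[:,c])[0].max()) for c in range(cols.min(),cols.max()+1,8)])
g=s["img"].max(2)
for c in (232,240,300,320,328): print(c,g[125:155,c].tolist())
print("plate f",tt(250,147.3,.069),tt(310,147.3,.069)," brass L")
print("row200",g[200,190:235].tolist(),g[200,325:360].tolist())
print("col345",g[100:135,345].tolist(),g[225:270,345].tolist(),"col250",g[240:275,250].tolist())
E
```

```text
Traceback (most recent call last):
ValueError: zero-size array to reduction operation minimum which has no identity
```

```bash
python3 - <<'E'
from meas import *
s=np.load("w11.npy",allow_pickle=True).item(); o=sensors.observe(); x,T=frame(o)
tt=lambda u,v,z:((T.T@(onplane(s,u,v,z)-[x[0],x[1],z]))[:2]*1000).round(1)
im=s["img"].astype(int); br=(im[...,0]-im[...,2])>50; br[:, :180]=0; br[:,380:]=0; br[200:]=0
cols=np.where(br.any(0))[0]; print([(int(c),int(np.where(br[:,c])[0].min()),int(np.where(br[:,c])[0].max())) for c in cols[::6]])
g=im.max(2)
print("plate f",tt(250,147.3,.069),tt(310,147.3,.069))
print("row200",g[200,190:235].tolist(),g[200,325:360].tolist())
print("col345",g[100:145,345].tolist(),g[225:270,345].tolist(),"col250",g[240:275,250].tolist())
E
```

```text
[(222, 134, 140), (228, 134, 147), (234, 134, 146), (240, 134, 144), (246, 134, 144), (252, 134, 144), (258, 134, 144), (264, 134, 144), (270, 134, 144), (281, 134, 135), (287, 134, 144), (293, 134, 144), (299, 135, 145), (305, 135, 145), (311, 134, 145), (317, 134, 144), (323, 134, 148), (329, 134, 147)]
plate f [ 56.  -10.5] [56.1 12.9]
row200 [160, 160, 159, 161, 159, 160, 160, 161, 160, 160, 155, 140, 125, 123, 133, 139, 143, 142, 133, 106, 67, 32, 19, 15, 17, 17, 16, 17, 16, 19, 34, 66, 86, 77, 53, 43, 41, 40, 40, 41, 41, 42, 41, 42, 40] [40, 41, 41, 41, 40, 42, 40, 41, 46, 72, 111, 135, 140, 142, 142, 143, 143, 143, 142, 142, 141, 143, 142, 143, 142, 139, 132, 142, 193, 236, 247, 249, 249, 249, 249]
col345 [249, 249, 249, 249, 249, 249, 249, 249, 249, 249, 249, 249, 249, 249, 249, 249, 249, 249, 249, 249, 249, 249, 249, 249, 249, 249, 246, 234, 193, 176, 212, 234, 241, 245, 247, 247, 248, 248, 248, 248, 247, 248, 248, 247, 247] [152, 154, 156, 154, 152, 150, 147, 146, 149, 148, 147, 146, 145, 145, 146, 147, 147, 148, 149, 149, 149, 150, 149, 148, 146, 146, 148, 148, 149, 147, 147, 147, 144, 142, 142, 143, 144, 146, 145, 144, 143, 142, 143, 143, 144] col250 [41, 42, 41, 41, 42, 41, 41, 41, 41, 41, 41, 42, 40, 41, 43, 50, 78, 116, 138, 144, 148, 149, 150, 149, 147, 139, 117, 85, 50, 31, 22, 19, 18, 18, 18]
```

Plate front and both brass pin faces coincide (row 147 on both sides), so it's home and square, pressed with about 9 N for over a second. Next I back off, go round and turn 90° so the flat finger side can press in +y.

{"fn": "servo_tool", "kwargs": {
  "jaw": [0,0,0,0,0,0,0,0],
  "delta_pos": [
    [-0.006,0,0],
    [-0.018,0,-0.01],
    [-0.02,0.02,-0.05],
    [0.0,0.05,-0.05],
    [0.031,0.055,-0.05],
    [0.031,0.055,-0.05],
    [0.031,0.055,-0.05],
    [0.031,0.055,-0.05]
  ],
  "twist": [0,0,0,-0.18,-0.36,-0.54,-0.72,-0.9]
}}

```text
t: 20.68
eef_pos: [0.4822, 0.1785, 0.114]
eef_rot: [3.013, 0.887, 0.002]
force: [-0.5, -0.1, -0.2]
gripper_width: 0.0
grip_force: 0.0
```

{"fn": "servo_tool", "kwargs": {
  "jaw": [0,0,0,0,0,0],
  "delta_pos": [
    [0,0,0],
    [0,0,0],
    [0,0,0],
    [0,0,0],
    [0,0,0],
    [0,0,0]
  ],
  "twist": [-0.18,-0.36,-0.54,-0.67,-0.67,-0.67]
}}

```text
t: 21.42
eef_pos: [0.4821, 0.1786, 0.1137]
eef_rot: [2.561, 1.819, 0.001]
force: [-0.3, 0.7, 0.7]
gripper_width: 0.0002
grip_force: 0.0
```

```bash
python3 - <<'E'
from meas import *
s=snapshot("wrist"); o=sensors.observe(); x,T=frame(o); print(o["t"],x.round(4),T[:2,:2].round(3).tolist(),o["qpos"][5],(T.T@o["force"]).round(1))
tw=lambda p,z:(T.T@(onplane(s,*p,z)-[x[0],x[1],z]))[:2]*1000
c=proj(s,[.4968,.2312,.069]); print(c); save(s,"w12.png"); np.save("w12.npy",s,allow_pickle=True)
m=(s["img"].max(2)<60).astype(np.uint8); m=cv2.morphologyEx(m,cv2.MORPH_OPEN,np.ones((15,15)))
n,l=cv2.connectedComponents(m); k=l[int(c[1]),int(c[0])]
cn=max(cv2.findContours((l==k).astype(np.uint8),cv2.RETR_EXTERNAL,cv2.CHAIN_APPROX_NONE)[0],key=cv2.contourArea)
print(k,cv2.boundingRect(cn)); W=np.array([tw(p[0],.069) for p in cn],np.float32); print(cv2.minAreaRect(W))
E
```

```text
21.475 [0.4821 0.1786 0.1136] [[0.329, 0.944], [0.944, -0.329]] 0.4694799184623247 [ 0.5 -0.3 -0.3]
[274.15094717 141.03975313]
0 (0, 0, 560, 409)
((12.725357055664062, 19.36602783203125), (238.8961181640625, 369.2427673339844), 5.984302520751953)
```

```bash
python3 - <<'E'
from meas import *
s=np.load("w12.npy",allow_pickle=True).item(); o=sensors.observe(); x,T=frame(o); g=s["img"].max(2)
for r in (130,165): print("row",r,[int(v) for v in g[r,200:350:3]])
for c in (250,300): print("col",c,[int(v) for v in g[80:220:3,c]])
E
```

```text
row 130 [160, 159, 158, 106, 20, 68, 147, 149, 150, 150, 145, 148, 103, 42, 41, 42, 41, 41, 42, 42, 42, 69, 81, 60, 76, 83, 59, 66, 66, 84, 50, 41, 41, 40, 41, 41, 42, 41, 42, 41, 42, 98, 131, 132, 136, 56, 21, 149, 248, 249]
row 165 [159, 160, 160, 161, 160, 159, 135, 146, 145, 147, 143, 146, 135, 48, 41, 41, 42, 41, 39, 40, 42, 41, 40, 41, 40, 40, 41, 40, 42, 42, 40, 42, 41, 42, 42, 40, 41, 41, 40, 41, 44, 123, 129, 131, 131, 158, 158, 156, 158, 158]
col 250 [148, 91, 21, 20, 64, 132, 46, 42, 41, 42, 40, 42, 41, 39, 40, 40, 40, 40, 41, 40, 40, 41, 42, 42, 41, 40, 40, 39, 42, 39, 41, 39, 41, 40, 55, 138, 142, 144, 131, 149, 163, 191, 244, 249, 249, 249, 249]
col 300 [156, 97, 21, 19, 68, 140, 46, 41, 41, 41, 41, 42, 42, 40, 40, 40, 41, 41, 43, 41, 40, 41, 42, 39, 42, 41, 40, 41, 42, 41, 41, 40, 40, 40, 48, 140, 145, 144, 137, 146, 157, 157, 159, 160, 160, 159, 160]
```

{"fn": "servo_tool", "kwargs": {
  "jaw": [0,0,0,0,0,0,0,0],
  "delta_pos": [
    [0,0,0.02],
    [0,0,0.04],
    [0.002,0,0.05],
    [0.007,0,0.05],
    [0.012,0,0.05],
    [0.016,0,0.05],
    [0.018,0,0.05],
    [0.019,0,0.05]
  ],
  "twist": [0,0,0,0,0,0,0,0]
}}

```text
t: 22.48
eef_pos: [0.4884, 0.1967, 0.0635]
eef_rot: [2.559, 1.821, 0.0]
force: [1.0, -0.5, -0.3]
gripper_width: -0.0002
grip_force: 0.0
```

{"fn": "servo_tool", "kwargs": {
  "jaw": [0,0,0,0,0],
  "delta_pos": [
    [0.0003,0,0],
    [0.0006,0,0],
    [0.0009,0,0],
    [0.0012,0,0],
    [0.0012,0,0]
  ],
  "twist": [0,0,0,0,0]
}}

```text
t: 23.1
eef_pos: [0.4887, 0.1976, 0.0633]
eef_rot: [2.56, 1.821, -0.0]
force: [-0.7, -0.4, -0.0]
gripper_width: 0.0003
grip_force: 0.0
```

{"fn": "servo_tool", "kwargs": {
  "jaw": [0,0,0,0],
  "delta_pos": [
    [0.0003,0,0],
    [0.0006,0,0],
    [0.0008,0,0],
    [0.0008,0,0]
  ],
  "twist": [0,0,0,0]
}}

```text
t: 23.6
eef_pos: [0.4889, 0.1984, 0.0633]
eef_rot: [-2.56, -1.821, 0.0]
force: [-0.6, -1.7, 1.0]
gripper_width: -0.0002
grip_force: 0.3
```

{"fn": "servo_tool", "kwargs": {
  "jaw": [0,0,0,0],
  "delta_pos": [
    [0.0003,0,0],
    [0.0006,0,0],
    [0.0008,0,0],
    [0.0008,0,0]
  ],
  "twist": [0,0,0,0]
}}

```text
t: 24.1
eef_pos: [0.4892, 0.1991, 0.0633]
eef_rot: [2.56, 1.821, -0.0]
force: [-0.8, -0.7, -0.2]
gripper_width: -0.0001
grip_force: 0.5
```

{"fn": "servo_tool", "kwargs": {
  "jaw": [0,0,0],
  "delta_pos": [
    [0.0003,0,0],
    [0.0005,0,0],
    [0.0005,0,0]
  ],
  "twist": [0,0,0]
}}

```text
t: 24.48
eef_pos: [0.4892, 0.1993, 0.0632]
eef_rot: [2.559, 1.821, -0.001]
force: [-1.3, -3.8, 2.1]
gripper_width: 0.0001
grip_force: 2.1
```

{"fn": "servo_tool", "kwargs": {
  "jaw": [0,0,0],
  "delta_pos": [
    [0.0003,0,0],
    [0.0006,0,0],
    [0.0006,0,0]
  ],
  "twist": [0,0,0]
}}

```text
t: 24.85
eef_pos: [0.4893, 0.1994, 0.0632]
eef_rot: [2.559, 1.821, -0.003]
force: [-3.3, -6.0, 3.7]
gripper_width: -0.0
grip_force: 3.5
```

{"fn": "servo_tool", "kwargs": {
  "jaw": [0,0,0],
  "delta_pos": [
    [0.0002,0,0],
    [0.0003,0,0],
    [0.0003,0,0]
  ],
  "twist": [0,0,0]
}}

```text
t: 25.22
eef_pos: [0.4893, 0.1995, 0.0632]
eef_rot: [2.559, 1.821, -0.004]
force: [-3.2, -8.1, 3.0]
gripper_width: -0.0003
grip_force: 4.1
```

{"fn": "servo_tool", "kwargs": {
  "jaw": [0,0,0,0,0,0],
  "delta_pos": [
    [0.0002,0,0],
    [0.0002,0,0],
    [0.0002,0,0],
    [0.0002,0,0],
    [0.0002,0,0],
    [0.0002,0,0]
  ],
  "twist": [0,0,0,0,0,0]
}}

```text
t: 25.98
eef_pos: [0.4893, 0.1995, 0.0632]
eef_rot: [2.558, 1.821, -0.004]
force: [-2.9, -8.2, 4.4]
gripper_width: 0.0
grip_force: 4.5
```

```bash
python3 - <<'E'
from meas import *
f=[]
for i in range(4):
    s=snapshot("wrist"); o=sensors.observe(); f.append(o["force"])
x,T=frame(o); print((T.T@np.mean(f,0)).round(2)); g=s["img"].max(2)
for c in (227,230,233,250,310,322,326,330): print("col",c,[int(v) for v in g[115:165,c]])
for r in (180,220): print("row",r,[int(v) for v in g[r,200:235]],[int(v) for v in g[r,325:370]])
E
```

```text
[-9.16 -0.39 -3.66]
col 227 [20, 19, 20, 18, 19, 19, 29, 52, 89, 120, 137, 145, 150, 150, 151, 150, 148, 131, 91, 46, 24, 21, 19, 19, 19, 18, 17, 17, 17, 18, 17, 19, 44, 83, 110, 104, 81, 57, 46, 42, 43, 41, 41, 42, 41, 41, 43, 41, 41, 42]
col 230 [19, 17, 18, 21, 22, 28, 38, 59, 90, 122, 140, 148, 151, 153, 154, 153, 151, 133, 95, 47, 22, 19, 20, 19, 21, 17, 18, 18, 16, 18, 18, 17, 22, 33, 37, 40, 41, 42, 42, 42, 40, 41, 41, 43, 41, 41, 39, 43, 42, 41]
col 233 [19, 19, 21, 24, 32, 37, 42, 60, 93, 122, 140, 147, 151, 151, 152, 151, 150, 134, 96, 51, 23, 15, 14, 15, 15, 15, 15, 16, 17, 26, 54, 76, 67, 42, 34, 37, 40, 41, 41, 41, 41, 42, 43, 42, 42, 43, 42, 43, 41, 42]
col 250 [38, 39, 40, 41, 41, 45, 50, 65, 90, 118, 137, 145, 150, 151, 150, 151, 149, 135, 97, 53, 25, 20, 18, 19, 17, 18, 16, 18, 20, 31, 66, 97, 83, 51, 35, 39, 39, 41, 41, 43, 42, 42, 41, 42, 42, 42, 41, 42, 43, 41]
col 310 [31, 37, 37, 37, 38, 37, 41, 56, 86, 115, 135, 146, 150, 152, 152, 153, 151, 139, 106, 62, 30, 19, 17, 18, 16, 19, 18, 15, 17, 21, 44, 66, 59, 40, 32, 37, 39, 41, 42, 41, 42, 41, 43, 41, 41, 41, 42,
[... 743 characters left out ...]
51, 152, 149, 149, 147, 146, 146, 147, 148, 147, 139, 114, 78, 53, 42, 41, 42, 43, 40, 41, 41, 42, 42] [43, 41, 41, 41, 42, 42, 41, 42, 42, 44, 42, 45, 71, 106, 124, 129, 130, 129, 130, 131, 133, 132, 131, 130, 128, 118, 87, 47, 26, 42, 88, 131, 154, 160, 161, 162, 163, 162, 161, 162, 164, 176, 201, 209, 199]
row 220 [155, 144, 140, 145, 147, 148, 147, 148, 147, 145, 145, 145, 148, 149, 149, 148, 147, 145, 144, 145, 146, 147, 147, 147, 136, 110, 73, 50, 44, 43, 42, 44, 43, 42, 40] [42, 41, 41, 42, 40, 43, 41, 41, 41, 51, 77, 107, 123, 127, 127, 129, 129, 129, 129, 133, 135, 134, 132, 134, 145, 155, 160, 159, 159, 160, 160, 159, 158, 159, 158, 159, 160, 159, 160, 160, 159, 159, 159, 160, 159]
```

Both black pins touch the plate, at columns 230 and 322, with about 9 N held. Letting go.

{"fn": "servo_tool", "kwargs": {
  "jaw": [0,0,0,0,0,0,0,0],
  "delta_pos": [
    [-0.003,0,0],
    [-0.01,0,0],
    [-0.022,0,0],
    [-0.03,0,-0.02],
    [-0.035,0,-0.06],
    [-0.035,0,-0.06],
    [-0.035,0,-0.06],
    [-0.035,0,-0.06]
  ],
  "twist": [0,0,0,0,0,0,0,0]
}}

```text
t: 27.18
eef_pos: [0.4773, 0.1674, 0.1219]
eef_rot: [-2.559, -1.82, 0.003]
force: [1.0, 0.0, -0.5]
gripper_width: 0.0001
grip_force: 0.0
```

```bash
python3 - <<'E'
from meas import *
s=snapshot("wrist"); o=sensors.observe(); x,T=frame(o); g=s["img"].max(2).astype(int); print(o["t"],x.round(4),o["force"].round(1))
tt=lambda u,v,z:((T.T@(onplane(s,u,v,z)-[x[0],x[1],z]))[:2]*1000).round(1)
c=proj(s,[.4968,.2312,.069]).round().astype(int); print(c)
ed=lambda a,i,st:next((k for k in range(i,i+st*70,st) if a[k]>62),None)
for d in(-22,22):
    r=c[1]+d; L,Rr=ed(g[r],c[0],-1),ed(g[r],c[0],1); col=c[0]+d; U,D=ed(g[:,col],c[1],-1),ed(g[:,col],c[1],1)
    print("L",L,tt(L,r,.069),"R",Rr,tt(Rr,r,.069),"U",U,tt(col,U,.069),"D",D,tt(col,D,.069))
    print("platform row",[int(v) for v in g[r,c[0]-75:c[0]-30:2]],[int(v) for v in g[r,c[0]+30:c[0]+75:2]])
E
```

```text
27.225 [0.4774 0.1675 0.122 ] [-0.1 -0.2 -0.3]
[276 117]
L 239 [ 77.8 -22.5] R 279 [77.8 -1.1] U 60 [ 95.2 -14.2] D 157 [ 44.7 -15.1]
platform row [235, 195, 172, 161, 156, 155, 129, 45, 29, 104, 145, 148, 146, 147, 150, 146, 145, 145, 144, 96, 43, 40, 39] [40, 41, 42, 40, 41, 38, 40, 39, 39, 71, 126, 133, 149, 211, 216, 146, 38, 118, 238, 247, 247, 247, 247]
L 241 [ 54.6 -22.1] R 322 [54.7 22.8] U 111 [69.6  9.2] D 157 [44.7  9.6]
platform row [156, 196, 244, 247, 248, 247, 248, 247, 246, 207, 118, 141, 144, 141, 144, 144, 140, 141, 144, 131, 64, 39, 40] [39, 40, 39, 40, 40, 41, 40, 40, 63, 120, 126, 128, 127, 114, 68, 114, 151, 157, 172, 216, 245, 247, 247]
```

```bash
python3 -c "
from bench import manip
print(manip.job_done())"
```

```text
the job is handed in; nothing more can be done
None
```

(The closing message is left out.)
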